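Test-fit a tapered mandrel and release it with the drift wedge

TASK

Try the fit of the tapered mandrel: take it from the round bench block and put its shank into the upright sleeve, turning it under a gentle push until its tang drops into the hidden slot, then press it fully home so that its collar rests on the sleeve, and let go of it. Then, with the mandrel gripped by the sleeve alone, push the sleeve's drift wedge steadily all the way in so that it lifts the mandrel free, and leave the mandrel standing upright and loose in the sleeve on the driven wedge. Press gently throughout, never with as much as 5 kg, and leave the blower, movement cover, tray and screwdriver rack alone.

Things in the scene. Friction and masses are not known exactly. Their poses are not given: they have to be found in the camera images.
- mandrel_center (a point): Mandrel: loose steel taper-shank tool, 0.2 kg, 82 mm tall, upright, hanging by its collar in the hole of the round bench block. Point on its axis 41 mm above its lower end; z is its axis, up. Gripped by the head, 24 mm (x) by 14 mm (y) with two flats, from 51 to 82 mm above the lower end (fingers close along y). Half a turn makes no difference.
- mandrel: The same mandrel, origin at its lower end, same axes. From there up: flat tang 16 mm (x) by 5 mm (y), 12 mm high; tapered round shank, diameter 16.8 at 12 mm to 27 at 46 mm; collar, diameter 36, from 46 to 51 mm; head. The flats of the head are parallel to the flat sides of the tang.
- bench_block: Round steel bench block, fixed, diameter 72 mm, 55 mm high, with an upright central hole of diameter 31 mm where the mandrel hangs (collar on the block's top, 46 mm of the mandrel in the hole). Origin at the centre of its underside.
- sleeve_mouth (a point): Centre of the mouth of the fixed upright steel sleeve, 80 mm above the desk; z up, x the way the wedge is driven. Barrel 46 mm across; bore tapers like the shank with 0.8 mm play all round (mouth diameter 28.6). Over the last 4 mm two sprung jaws in the mouth grip the taper; pushing past them takes up to 20 N. Home: collar on the rim, mandrel_center 5 mm below this point.
- tang_stop (a point): On the sleeve's axis, 40 mm below the mouth: top of a hidden slot 19 x 7.8 mm. It stops the tang 6 mm short of home until the mandrel's x is within about 0.15 rad of the slot. The slot does not turn; its direction is unknown, anything from 0.4 to 2.0 rad anticlockwise (seen from above) from this point's x, not visible or measured: turn the mandrel under a light push until it drops in.
- sleeve: The same fixed sleeve with its base plate (190 x 64 x 12 mm, reaching 145 mm to -x, where the wedge lies); origin under the mouth on the desk, same axes.
- wedge_plate (a point): The drift wedge is a captive aluminium bar, 10 mm wide, in the sleeve's cross slot. This point: middle of the outer face of the push plate at its tail, 36 mm above the desk; plate 30 mm wide (y), 12 mm thick, from 14 to 58 mm high. It starts 116 mm from the sleeve's axis on its -x side and is pushed along the sleeve's +x.
- wedge (a joint): How far the wedge is pushed in, in m: 0 at the start, 0.040 at its hard stop. It slides with about 3 N of friction and stays where it is left. It meets the tang of a mandrel that is home within the first 6 mm, then its slope of 22 degrees lifts it by 5 mm (up to about 20 N of push); from 0.034 on the tang stands on its flat crest.
- blower: Bystander: orange silicone blower, 56 mm across, 95 mm tall, standing; origin at its underside.
- cover: Bystander: clear acrylic movement cover with a knob, diameter 60 mm, 34 mm tall; origin at its underside.
- tray: Bystander: grey ceramic tray, 100 x 150 x 18 mm; origin at its underside.
- driver_rack: Bystander: fixed wooden rack, 45 x 150 mm, with five black screwdrivers standing in it, 98 mm tall in all; origin at its underside.
There are look-alikes about, which are no part of the job. Leave any turquoise look-alike of the mandrel alone. Leave any purple look-alike of the sleeve alone.

How it is judged:
On the way:
1. the mandrel is fully home in the sleeve (collar within 1.5 mm of the rim), upright, let go, the wedge not yet driven (z of mandrel_center in the frame of sleeve_mouth below -0.0035 m and horizontal distance between mandrel_center and sleeve_mouth below 0.004 m and angle between mandrel_center's own z axis and vertical below 0.09 rad and contact force between the fingers and mandrel below 0.3 N and value of joint wedge below 0.008 m), for 0.2 s.
At the end, for the whole second after the job is handed in: The wedge is pushed in by more than 31 mm; the mandrel, lifted by it to 3.5 to 11 mm above home, stands still in the sleeve, within 6 mm of its axis and 0.15 rad of upright, and is not touched (value of joint wedge above 0.031 m and z of mandrel_center in the frame of sleeve_mouth between -0.0015 and 0.006 m and horizontal distance between mandrel_center and sleeve_mouth below 0.006 m and angle between mandrel_center's own z axis and vertical below 0.15 rad and linear speed of mandrel below 0.01 m/s and contact force between the fingers and mandrel below 0.3 N).
It fails at once if the mandrel is forced into the sleeve too hard (over 80 N, push, side load and the jaws' own squeeze together) (contact force between mandrel and sleeve above 80 N).
It fails at once if the robot rams the wedge or the sleeve with more than 50 N (contact force between any of the arm, the fingers and sleeve above 50 N).
It fails at once if the mandrel is held or pulled by the fingers while the wedge is driven (value of joint wedge above 0.008 m and contact force between the fingers and mandrel above 1 N).
It fails at once if the blower, the movement cover or the tray is shifted by more than 15 mm (distance of any of blower, cover, tray from where it was at the start of the episode above 0.015 m).
It fails at once if the screwdriver rack is struck (contact force between any of the arm, the fingers and driver_rack above 3 N).
It also fails if it takes over 64 s, if anything falls off the work surface, if the arm or the gripper's body presses on something with over 40 N, if the wrist force passes 120 N, or if a joint passes its speed limit or range.

ROBOT

A 6-joint arm with a two-finger parallel gripper is mounted at the origin on the work surface. World frame = base frame: x ahead of the robot, y to its left, z up, the work surface at z = 0. Lengths are in m, angles in rad, forces in N, time in s.
With the tool pointing down it reaches from about 0.375 to 0.9 m from the base axis. Payload 3.1 kg.
Tool frame: the origin (TCP) lies between the finger pads; the fingertips stand 22 mm ahead of it and the grasp point (between the pads) lies 3 mm ahead of it; z points along the fingers, y is the direction in which the jaws open and shut (so a half turn about z gives the same grasp; the last joint's range is limited). The gripper opens to 85 mm and grips with 20 to 120 N. Pads are 22 mm wide; open, the fingers measure 114 mm over their backs; the gripper's body (76 mm by 85 mm) begins 54 mm behind the grasp point. The pads swing forward as they close: fully open they stand 13 mm farther back than shut.
Start: joints at [1.022, 0.527, 1.433, -0, 1.181, -0.178], TCP at [0.226, 0.583, 0.253] pointing down, gripper open.
Joint ranges: [-3.08, 3.08], [-0.75, 2.2], [0.22, 2.44], [-1.43, 4.57], [0, 2.65], [-2.85, 2.85]. Speed limits (rad/s): [2.79, 2.79, 3.14, 3.14, 3.14, 3.14].

INTERFACE

Orientations are given as a unit quaternion [x, y, z, w].
In Python, from station import status, snapshot, manip gives the robot as it stands.
- The arm moves only by the tool move_arm, never from a script. Its argument "plan" is a list that holds one entry, the list of rows, each a list of 7 numbers: the turn, a rotation vector about the tool's x, y, z scaled (see below), then the shift along the tool's x, y, z scaled (see below), then the closure, from 0 (fully open) to 1 (shut). A call has exactly 8 rows; each row is the pose to reach, as a shift and turn from the pose commanded when the call began, along the tool's axes at that moment; what a row does not reach only later rows make up. The controller multiplies each number of a shift by 100 mm and each number of a turn by pi/4 rad. A row lasts 1/8 s, in which the tool goes at most 62.5 mm and 10.7 degrees, less where a joint would pass 70% of its speed; a pose out of reach is approached as far as the arm can. A call with a number of a shift or a turn outside -1 to 1 is refused whole. A call with a gripper value outside its range is refused whole. The fingers move at their own pace and stop on an object; "force" is the grip in N (left out, the last holds). Time passes only in rows, so rows that repeat a pose let the fingers close, or fill a call up. It gives the time, the measured TCP pose, the force and the opening at its end, in the units of the state.
- status.sense(): the state, without advancing time (a new reading comes with each control period).
- snapshot(name): name is "scene" or "side" or "wrist"; returns a dict with "img" (420x560x3 uint8, red, green, blue), "depth" (420x560 float32, m along the optical axis (not along the pixel's ray), 0 where there is no reading), "mtx" (3x3 intrinsics, pixels), "T" (4x4, takes a point from camera to world coordinates). Camera axes: x right, y up, looking along -z (the intrinsics and any distortion apply to the point x, -y, -z); pixel columns grow to the right and rows downward; lengths in m; the calibration is good to about 2 mm. A picture is of the moment at which its call begins.
- manip.sign_off(): hands the job in, once; it reports no verdict.
The state is a dict: "t": time; "q": joint angles; "qd": joint speeds; "tau": joint torques, N m; "tcp_pos": TCP position; "tool_rot": TCP orientation; "force": force on the tool from outside, world axes, zero at the start; "ft_torque": the same for the moment, N m; "finger_gap": opening from 0.0 (shut) to 1.0 (fully open).
Only numpy, scipy, OpenCV 4.12 (cv2) and the standard library are available. Lean on these libraries where they do the work, as an engineer would, in place of code of your own. Each camera call takes 0.05 s, during which the arm holds its last target. There are 200 camera calls.

## Working session

There is one attempt and no reset: what is moved stays moved. The work goes in short steps, Python scripts to look and compute and a tool call to move; the robot and the scene stay as the last step left them, time stands still between calls to the robot, and variables do not carry over. Pictures are saved under pics/ and viewed, on a budget of 10 in all, crops included, one or two more only if the job needs it, and the job is handed in when it is done.

Besides the shell and the picture viewer there is one more tool, called after "Emit:" as name(argument=value, ...) on one line, values as JSON. move_arm: Moves the arm, as the interface text tells. Its arguments: {"type":"object","properties":{"plan":{"type":"array"},"force":{"type":"number"}},"required":["plan"]}

```bash
ls; mkdir -p pics; python3 - <<'E'
from station import status,snapshot
import cv2,numpy as np
print(status.sense())
for n in("scene","side"):
    s=snapshot(n); np.savez(f"{n}0.npz",**s); cv2.imwrite(f"pics/{n}0.png",s["img"][:,:,::-1]); print(s["mtx"],s["T"])
E
```

```text
pics
{'t': 0.0, 'q': array([ 1.02151930e+00,  5.28484646e-01,  1.43389270e+00,  1.12565479e-05,
        1.18137950e+00, -1.78491101e-01]), 'qd': array([-0.00052709,  0.00033854, -0.00034181, -0.00049008,  0.00050511,
       -0.00192697]), 'tau': array([-3.29338018e-04, -4.42357600e+01, -1.78020197e+01, -2.48314154e-04,
        8.41474277e-03, -7.00795070e-06]), 'tcp_pos': array([0.22608289, 0.5819699 , 0.25232525]), 'tool_rot': array([ 1.84334775e-01,  9.82862920e-01, -1.00939299e-03, -3.89990223e-04]), 'force': array([ 0.0749965 , -0.0593339 , -0.37162379]), 'ft_torque': array([-0.00922031, -0.03892439,  0.05740231]), 'finger_gap': 0.9979473755635296}
[[528.00584326   0.         281.94372143]
 [  0.         528.00584326 205.16037254]
 [  0.           0.           1.        ]] [[-0.87061801 -0.36864431  0.32576933  0.9740932 ]
 [ 0.49193833 -0.64619651  0.58346101  0.65500457]
 [-0.00457857  0.66823009  0.74394058  0.96792769]
 [ 0.          0.          0.          1.        ]]
[[452.35567132   0.         278.50558583]
 [  0.         452.35567132 211.04257949]
 [  0.           0.           1.        ]] [[ 0.95648217  0.20790675 -0.20473554  0.34909455]
 [-0.29174077  0.6684055  -0.68419399 -0.81272158]
 [-0.00540219  0.71414906  0.69997281  0.85994256]
 [ 0.          0.          0.          1.        ]]
```

View pics/scene0.png

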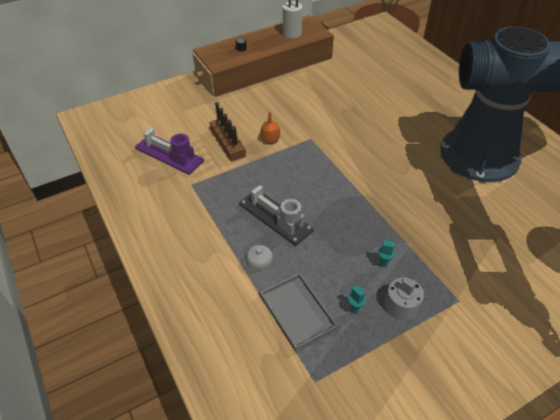

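View pics/side0.png

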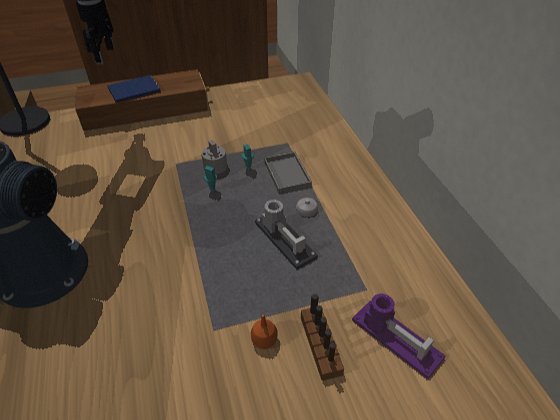

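The scene view shows the block with the mandrel at (405,292), the sleeve mouth at (291,208), the wedge plate at (257,195), and turquoise decoys at (387,250) and (357,298). The side view shows the block at (213,155), the sleeve mouth at (274,207) and the plate at (298,243).

```bash
cat > h.py <<'E'
import numpy as np
def ray(s,u,v,z):
    K,T=s["mtx"],s["T"]; d=T[:3,:3]@np.array([(u-K[0,2])/K[0,0],-(v-K[1,2])/K[1,1],-1.]); o=T[:3,3]
    return o+d*(z-o[2])/d[2]
def cloud(s):
    K,T=s["mtx"],s["T"]; D=s["depth"]; v,u=np.mgrid[:D.shape[0],:D.shape[1]]
    P=np.stack([(u-K[0,2])/K[0,0]*D,-(v-K[1,2])/K[1,1]*D,-D],-1)@T[:3,:3].T+T[:3,3]; P[D==0]=np.nan
    return P
E
python3 - <<'E'
from h import *
for n,pts in(("scene",[(291,206,.08),(257,192,.058),(405,287,.055),(408,286,.09),(387,244,.09),(357,292,.09),(260,257,.02),(270,130,.04)]),("side",[(274,206,.08),(298,241,.058),(213,153,.055),(213,146,.09),(210,172,.09),(247,150,.09),(307,207,.02),(264,333,.04)])):
    s=np.load(n+"0.npz"); P=cloud(s)
    for p in pts: print(n,p,ray(s,*p).round(3),P[p[1],p[0]].round(3))
E
```

```text
scene (291, 206, 0.08) [ 0.569 -0.029  0.08 ] [ 0.562 -0.04   0.066]
scene (257, 192, 0.058) [ 0.606 -0.124  0.058] [ 0.605 -0.127  0.055]
scene (405, 287, 0.055) [0.467 0.258 0.055] [0.481 0.269 0.08 ]
scene (408, 286, 0.09) [0.48  0.275 0.09 ] [0.479 0.274 0.089]
scene (387, 244, 0.09) [0.452 0.171 0.09 ] [0.446 0.165 0.079]
scene (357, 292, 0.09) [0.575 0.237 0.09 ] [0.572 0.234 0.084]
scene (260, 257, 0.02) [0.677 0.022 0.02 ] [0.678 0.024 0.023]
scene (270, 130, 0.04) [ 0.461 -0.327  0.04 ] [ 0.465 -0.32   0.047]
side (274, 206, 0.08) [ 0.572 -0.03   0.08 ] [ 0.575 -0.018  0.068]
side (298, 241, 0.058) [ 0.598 -0.14   0.058] [ 0.597 -0.142  0.061]
side (213, 153, 0.055) [0.472 0.263 0.055] [0.471 0.254 0.062]
side (213, 146, 0.09) [0.473 0.249 0.09 ] [0.474 0.253 0.087]
side (210, 172, 0.09) [0.443 0.137 0.09 ] [0.446 0.162 0.07 ]
side (247, 150, 0.09) [0.561 0.202 0.09 ] [0.565 0.22  0.076]
side (307, 207, 0.02) [0.672 0.    0.02 ] [ 0.671 -0.002  0.022]
side (264, 333, 0.04) [ 0.458 -0.341  0.04 ] [ 0.456 -0.349  0.053]
```

Emit:
move_arm(plan=[[[0,0,0,-0.2,-0.12,0,0],[0,0,0,-0.5,-0.3,0,0],[0,0,0,-0.8,-0.48,0,0],[0,0,0,-1,-0.6,0,0],[0,0,0,-1,-0.6,0,0],[0,0,0,-1,-0.6,0,0],[0,0,0,-1,-0.6,0,0],[0,0,0,-1,-0.6,0,0]]])

```text
t: 1.1
tcp_pos: [0.2974, 0.4909, 0.2533]
tool_rot: [0.184, 0.983, 0.0, -0.0]
force: [-0.1, -0.5, -0.2]
finger_gap: 1.0
```

Emit:
move_arm(plan=[[[0,0,0,-0.4,-0.24,0,0],[0,0,0,-0.8,-0.48,0,0],[0,0,0,-1,-0.6,0,0],[0,0,0,-1,-0.6,0,0],[0,0,0,-1,-0.6,0,0],[0,0,0,-1,-0.6,0,0],[0,0,0,-1,-0.6,0,0],[0,0,0,-1,-0.6,0,0]]])

```text
t: 2.1
tcp_pos: [0.369, 0.3986, 0.2533]
tool_rot: [0.184, 0.983, 0.0, 0.0]
force: [-0.6, -0.8, 0.5]
finger_gap: 1.001
```

Emit:
move_arm(plan=[[[0,0,0,-0.4,-0.24,0,0],[0,0,0,-0.8,-0.48,0,0],[0,0,0,-1,-0.6,0,0],[0,0,0,-1,-0.6,0,0],[0,0,0,-1,-0.6,0,0],[0,0,0,-1,-0.6,0,0],[0,0,0,-1,-0.6,0,0],[0,0,0,-1,-0.6,0,0]]])

```text
t: 3.1
tcp_pos: [0.4405, 0.3065, 0.2533]
tool_rot: [0.184, 0.983, 0.0, -0.0]
force: [0.3, -0.7, -0.1]
finger_gap: 0.995
```

```bash
cat >> h.py <<'E'
def grab(n,tag,view=True):
    from station import snapshot
    import cv2
    s=snapshot(n); np.savez(tag+".npz",**s)
    if view: cv2.imwrite(f"pics/{tag}.png",s["img"][:,:,::-1])
    return s
def tool():
    from station import status
    from scipy.spatial.transform import Rotation as R
    st=status.sense(); return st,R.from_quat(st["tool_rot"]).as_matrix()
def go(target,yaw=None):
    "numbers (x100 mm, x pi/4) to take the TCP to target; yaw=angle of tool x in world"
    st,M=tool(); d=M.T@(np.array(target)-st["tcp_pos"])*10
    y=np.arctan2(M[1,0],M[0,0]); print("t",st["t"],"tcp",st["tcp_pos"].round(4),"yaw",y.round(3),"F",st["force"].round(1),"shift",d.round(3))
    if yaw is not None:
        e=(yaw-y+np.pi/2)%np.pi-np.pi/2; print("turn z units",(-e/(np.pi/4)).round(3))
E
python3 - <<'E'
from h import *
s=grab("wrist","w1"); go([.474,.262,.252]); print(s["T"].round(3),s["mtx"])
E
```

```text
t 3.15 tcp [0.4406 0.3064 0.2533] yaw 2.772 F [ 0.3 -0.5 -0.7] shift [-0.472 -0.293  0.013]
[[ 0.362 -0.9   -0.244  0.378]
 [ 0.932  0.35   0.095  0.331]
 [-0.    -0.262  0.965  0.375]
 [ 0.     0.     0.     1.   ]] [[373.24087994   0.         281.50756577]
 [  0.         373.24087994 209.5949031 ]
 [  0.           0.           1.        ]]
```

View pics/w1.png

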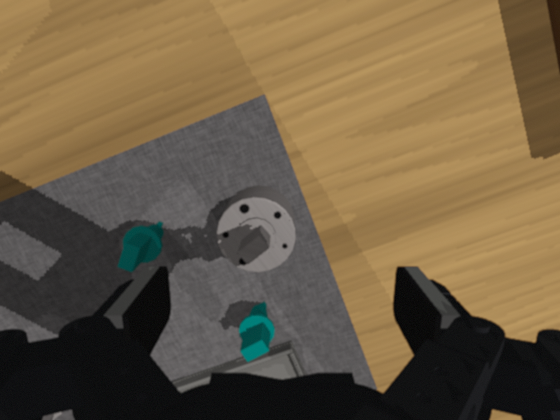

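The wrist view shows the block top at about (257,234), the head top at about (257,240), and turquoise decoys at (140,247) and (256,330).

```bash
python3 - <<'E'
from h import *
import cv2
s=np.load("w1.npz"); P=cloud(s); P=P.reshape(-1,3)
near=np.hypot(P[:,0]-.474,P[:,1]-.262)<.05
for lo,hi in((.082,.1),(.05,.058),(.0585,.064)):
    Q=P[near&(P[:,2]>lo)&(P[:,2]<hi)]; r=cv2.minAreaRect((Q[:,:2]*1000).astype(np.float32)); c=cv2.minEnclosingCircle((Q[:,:2]*1000).astype(np.float32))
    print(lo,len(Q),np.median(Q[:,2]),"rect",r,"circ",c)
E
```

```text
0.082 574 0.09158660047240827 rect ((471.9548034667969, 269.7864685058594), (14.537930488586426, 23.980913162231445), 20.197864532470703) circ ((472.132080078125, 269.84771728515625), 13.381437301635742)
0.05 3348 0.05584990223625111 rect ((471.8299560546875, 270.02947998046875), (71.1662368774414, 70.34911346435547), 17.223892211914062) circ ((472.08013916015625, 269.8042297363281), 35.843467712402344)
0.0585 565 0.060890285267186595 rect ((470.7287902832031, 271.08526611328125), (35.53559112548828, 31.708782196044922), 43.569786071777344) circ ((472.09759521484375, 269.7794189453125), 17.868616104125977)
```

```bash
python3 - <<'E'
from h import *
go([.472,.270,.16],1.923)
E
```

```text
t 3.15 tcp [0.4406 0.3064 0.2533] yaw 2.772 F [ 0.3 -0.5 -0.7] shift [-0.425 -0.226  0.933]
turn z units 1.08
```

Emit:
move_arm(plan=[[[0,0,0.1,-0.1,-0.05,0.1,0],[0,0,0.3,-0.25,-0.13,0.3,0],[0,0,0.5,-0.425,-0.226,0.6,0],[0,0,0.7,-0.425,-0.226,0.8,0],[0,0,0.9,-0.425,-0.226,0.93,0],[0,0,1,-0.425,-0.226,0.93,0],[0,0,1,-0.425,-0.226,0.93,0],[0,0,1,-0.425,-0.226,0.93,0]]])

```text
t: 4.15
tcp_pos: [0.4724, 0.2697, 0.1605]
tool_rot: [0.546, 0.838, 0.0, 0.0]
force: [-0.1, -0.3, -0.6]
finger_gap: 1.005
```

```bash
python3 - <<'E'
from h import *
go([.472,.270,.086],1.923)
E
```

```text
t 4.15 tcp [0.4724 0.2697 0.1605] yaw 1.987 F [-0.1 -0.3 -0.6] shift [ 0.004 -0.003  0.745]
turn z units 0.081
```

Emit:
move_arm(plan=[[[0,0,0.08,0,0,0.2,0],[0,0,0.08,0,0,0.45,0],[0,0,0.08,0,0,0.65,0],[0,0,0.08,0,0,0.745,0],[0,0,0.08,0,0,0.745,0],[0,0,0.08,0,0,0.745,1],[0,0,0.08,0,0,0.745,1],[0,0,0.08,0,0,0.745,1]]], force=60)

```text
t: 5.15
tcp_pos: [0.4725, 0.2697, 0.0864]
tool_rot: [0.572, 0.82, 0.0, 0.0]
force: [-0.2, -0.7, -0.1]
finger_gap: 0.38
```

Emit:
move_arm(plan=[[[0,0,0,0,0,0,1],[0,0,0,0,0,0,1],[0,0,0,0,0,-0.05,1],[0,0,0,0,0,-0.2,1],[0,0,0,0,0,-0.4,1],[0,0,0,0,0,-0.65,1],[0,0,0,0,0,-0.9,1],[0,0,0,0,0,-1,1]]])

```text
t: 6.15
tcp_pos: [0.4729, 0.2698, 0.1879]
tool_rot: [0.572, 0.82, 0.001, 0.001]
force: [0.5, 1.0, -1.5]
finger_gap: 0.151
```

```bash
python3 - <<'E'
from h import *
st,_=tool(); print(st["finger_gap"],st["q"])
go([.57,-.03,.25],1.923)
# sleeve rough from scene/side depth (both fixed cameras)
for n in("scene","side"):
    P=cloud(np.load(n+"0.npz")).reshape(-1,3); P=P[np.hypot(P[:,0]-.57,P[:,1]+.03)<.04]; Q=P[(P[:,2]>.076)&(P[:,2]<.086)]
    import cv2; print(n,len(Q),np.median(Q,0),cv2.minEnclosingCircle((Q[:,:2]*1000).astype(np.float32)))
E
```

```text
0.150582042772765 [ 3.13185058e-01  5.08013803e-01  1.70255477e+00  2.46074649e-06
  9.27738288e-01 -3.86044550e-02]
t 6.15 tcp [0.4729 0.2698 0.1879] yaw 1.923 F [ 0.5  1.  -1.5] shift [-3.149 -0.12  -0.621]
turn z units -0.001
scene 198 [ 0.57284622 -0.02811707  0.07965632] ((571.2564697265625, -27.88372039794922), 25.495248794555664)
side 134 [ 0.56987861 -0.03097152  0.07867177] ((569.9085083007812, -29.9803524017334), 25.383615493774414)
```

Emit:
move_arm(plan=[[[0,0,0.05,-0.1,0,-0.1,1],[0,0,0.15,-0.3,0,-0.25,1],[0,0,0.3,-0.5,0,-0.4,1],[0,0,0.45,-0.7,0,-0.55,1],[0,0,0.6,-0.9,0,-0.62,1],[0,0,0.72,-1,0,-0.62,1],[0,0,0.72,-1,0,-0.62,1],[0,0,0.72,-1,0,-0.62,1]]])

```text
t: 7.15
tcp_pos: [0.5062, 0.1756, 0.2473]
tool_rot: [0.778, 0.628, -0.001, -0.0]
force: [-0.3, 0.6, -1.3]
finger_gap: 0.155
```

Emit:
move_arm(plan=[[[0,0,0.05,-0.1,0.01,0,1],[0,0,0.15,-0.3,0.04,0,1],[0,0,0.3,-0.5,0.07,0,1],[0,0,0.45,-0.7,0.1,0,1],[0,0,0.6,-0.9,0.13,0,1],[0,0,0.71,-1,0.15,0,1],[0,0,0.71,-1,0.15,0,1],[0,0,0.71,-1,0.15,0,1]]])

```text
t: 8.15
tcp_pos: [0.5, 0.075, 0.2478]
tool_rot: [0.921, 0.39, -0.0, -0.0]
force: [0.2, -0.4, -0.8]
finger_gap: 0.151
```

Emit:
move_arm(plan=[[[0,0,0,-0.1,0.08,0,1],[0,0,0,-0.25,0.2,0,1],[0,0,0,-0.45,0.36,0,1],[0,0,0,-0.65,0.52,0,1],[0,0,0,-0.8,0.64,0,1],[0,0,0,-0.9,0.72,0,1],[0,0,0,-0.9,0.72,0,1],[0,0,0,-0.9,0.72,0,1]]])

```text
t: 9.15
tcp_pos: [0.4889, -0.0395, 0.2478]
tool_rot: [0.921, 0.389, 0.0, -0.0]
force: [0.1, 0.3, -1.6]
finger_gap: 0.148
```

```bash
python3 - <<'E'
from h import *
import cv2
s=grab("wrist","w2"); go([.571,-.029,.25])
P=cloud(s).reshape(-1,3); n=np.hypot(P[:,0]-.571,P[:,1]+.029)<.04
Q=P[n&(P[:,2]>.076)&(P[:,2]<.086)]; print(len(Q),np.median(Q[:,2]),cv2.minEnclosingCircle((Q[:,:2]*1000).astype(np.float32)))
n=np.hypot(P[:,0]-.60,P[:,1]+.135)<.05
Q=P[n&(P[:,2]>.053)&(P[:,2]<.066)]; print(len(Q),np.median(Q[:,2]),cv2.minAreaRect((Q[:,:2]*1000).astype(np.float32)))
E
```

```text
t 9.2 tcp [ 0.4889 -0.0393  0.2478] yaw 0.8 F [-0.3  0.4 -1.5] shift [ 0.646  0.517 -0.022]
2140 0.08073603578586 ((569.8414306640625, -27.40863800048828), 23.94668960571289)
570 0.05853292446636049 ((601.851318359375, -131.98170471191406), (29.882667541503906, 12.20043659210205), 18.380334854125977)
```

View pics/w2.png

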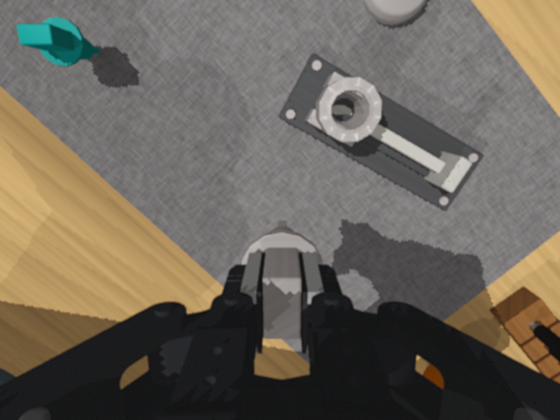

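The wrist view shows the sleeve mouth at (348,108), the wedge bar running to the plate at (457,175), and the mandrel in hand at (281,260). The sleeve axis comes out near (0.570,-0.028), with +x at about 1.88 rad.

Emit:
move_arm(plan=[[[0,0,0,0.1,0.08,0,1],[0,0,0,0.25,0.2,0.1,1],[0,0,0,0.45,0.35,0.25,1],[0,0,0,0.646,0.503,0.45,1],[0,0,0,0.646,0.503,0.65,1],[0,0,0,0.646,0.503,0.83,1],[0,0,0,0.646,0.503,0.83,1],[0,0,0,0.646,0.503,0.83,1]]])

```text
t: 10.2
tcp_pos: [0.5711, -0.0284, 0.1653]
tool_rot: [0.921, 0.389, 0.001, 0.0]
force: [-0.0, 0.3, -0.2]
finger_gap: 0.152
```

```bash
python3 - <<'E'
from h import *
import cv2
go([.570,-.028,.122])
for n in("scene","side"):
    s=grab(n,n+"1"); im=s["img"][:,:,::-1]; u,v=(291,190) if n=="scene" else (274,190)
    cv2.imwrite(f"pics/c_{n}1.png",cv2.resize(im[v-50:v+50,u-65:u+65],None,fx=3,fy=3)) 
a,b=[cv2.imread(f"pics/c_{n}1.png") for n in("scene","side")]
cv2.imwrite("pics/c1.png",np.hstack([a,b]))
E
```

```text
t 10.2 tcp [ 0.5711 -0.0284  0.1653] yaw 0.8 F [-0.   0.3 -0.2] shift [-0.005 -0.011  0.433]
```

View pics/c1.png

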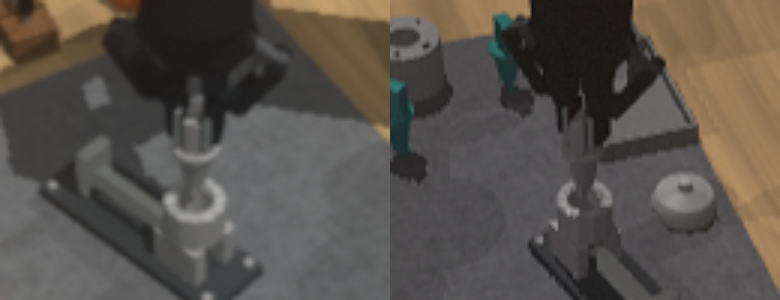

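Both views show the tang over the mouth: scene crop mouth (195,200), side crop mouth (585,200). Next I lower it to just above the stop.

Emit:
move_arm(plan=[[[0,0,0,0,0,0.08,1],[0,0,0,-0.005,-0.01,0.18,1],[0,0,0,-0.005,-0.01,0.27,1],[0,0,0,-0.005,-0.01,0.34,1],[0,0,0,-0.005,-0.01,0.38,1],[0,0,0,-0.005,-0.01,0.42,1],[0,0,0,-0.005,-0.01,0.44,1],[0,0,0,-0.005,-0.01,0.44,1]]])

```text
t: 11.3
tcp_pos: [0.5703, -0.0285, 0.1211]
tool_rot: [0.921, 0.389, 0.001, 0.001]
force: [4.1, 1.2, -2.1]
finger_gap: 0.154
```

Emit:
move_arm(plan=[[[0,0,0,0,0,0.01,1],[0,0,0,0,0,0.02,1],[0,0,0,0,0,0.03,1],[0,0,0,0,0,0.04,1],[0,0,0,0,0,0.045,1],[0,0,0,0,0,0.045,1],[0,0,0,0,0,0.045,1],[0,0,0,0,0,0.045,1]]])

```text
t: 12.3
tcp_pos: [0.5708, -0.0286, 0.1173]
tool_rot: [0.921, 0.389, 0.002, 0.001]
force: [5.2, 2.1, 3.0]
finger_gap: 0.152
```

```bash
python3 - <<'E'
from h import *
go([.570,-.028,.117])
E
```

```text
t 12.3 tcp [ 0.5708 -0.0286  0.1173] yaw 0.799 F [5.2 2.1 3. ] shift [-0.001 -0.01   0.003]
```

Emit:
move_arm(plan=[[[0,0,0,0.005,0.002,0,1],[0,0,0,0.01,0.005,0,1],[0,0,0,0.01,0.005,0,1],[0,0,0,0.01,0.005,0.005,1],[0,0,0,0.01,0.005,0.01,1],[0,0,0,0.01,0.005,0.01,1],[0,0,0,0.01,0.005,0.01,1],[0,0,0,0.01,0.005,0.01,1]]])

```text
t: 13.3
tcp_pos: [0.571, -0.0284, 0.1171]
tool_rot: [0.921, 0.389, 0.001, 0.001]
force: [1.8, 0.6, 11.6]
finger_gap: 0.148
```

Emit:
move_arm(plan=[[[0,0,0.05,0.004,0.002,0,1],[0,0,0.1,0.004,0.002,0,1],[0,0,0.15,0.004,0.002,0,1],[0,0,0.2,0.004,0.002,0,1],[0,0,0.25,0.004,0.002,0,1],[0,0,0.3,0.004,0.002,0,1],[0,0,0.35,0.004,0.002,0,1],[0,0,0.4,0.004,0.002,0,1]]])

```text
t: 14.3
tcp_pos: [0.5715, -0.0289, 0.1171]
tool_rot: [0.971, 0.24, 0.001, 0.001]
force: [2.5, -1.2, 10.6]
finger_gap: 0.15
```

```bash
python3 - <<'E'
from h import *
go([.570,-.028,.117]); print(tool()[0]["ft_torque"])
E
```

```text
t 14.3 tcp [ 0.5715 -0.0289  0.1171] yaw 0.485 F [ 2.5 -1.2 10.6] shift [-0.009 -0.015  0.001]
[-0.17628245 -0.4404031   0.01416729]
```

Emit:
move_arm(plan=[[[0,0,0.05,0,0,0,1],[0,0,0.1,0,0,0,1],[0,0,0.15,0,0,0,1],[0,0,0.2,0,0,0,1],[0,0,0.25,0,0,0,1],[0,0,0.3,0,0,0,1],[0,0,0.35,0,0,0,1],[0,0,0.4,0,0,0,1]]])

```text
t: 15.3
tcp_pos: [0.5716, -0.029, 0.117]
tool_rot: [0.996, 0.085, 0.001, 0.001]
force: [2.3, -1.9, 9.8]
finger_gap: 0.154
```

Emit:
move_arm(plan=[[[0,0,0.05,0.003,0.004,0,1],[0,0,0.1,0.003,0.004,0,1],[0,0,0.15,0.003,0.004,0,1],[0,0,0.2,0.003,0.004,0,1],[0,0,0.25,0.003,0.004,0,1],[0,0,0.3,0.003,0.004,0,1],[0,0,0.35,0.003,0.004,0,1],[0,0,0.4,0.003,0.004,0,1]]])

```text
t: 16.3
tcp_pos: [0.5717, -0.0294, 0.1169]
tool_rot: [0.997, -0.072, 0.001, 0.001]
force: [1.7, -2.7, 10.4]
finger_gap: 0.151
```

Emit:
move_arm(plan=[[[0,0,0.05,0,0,0,1],[0,0,0.1,0,0,0,1],[0,0,0.15,0,0,0,1],[0,0,0.2,0,0,0,1],[0,0,0.25,0,0,0,1],[0,0,0.3,0,0,0,1],[0,0,0.35,0,0,0,1],[0,0,0.4,0,0,0,1]]])

```text
t: 17.3
tcp_pos: [0.5716, -0.03, 0.1167]
tool_rot: [0.974, -0.227, 0.001, 0.001]
force: [1.7, -3.2, 8.5]
finger_gap: 0.152
```

Emit:
move_arm(plan=[[[0,0,0.05,0,0,0,1],[0,0,0.1,0,0,0,1],[0,0,0.15,0,0,0,1],[0,0,0.2,0,0,0,1],[0,0,0.25,0,0,0,1],[0,0,0.3,0,0,0,1],[0,0,0.35,0,0,0,1],[0,0,0.4,0,0,0,1]]])

```text
t: 18.3
tcp_pos: [0.5711, -0.029, 0.115]
tool_rot: [0.926, -0.377, 0.0, 0.001]
force: [3.6, -0.6, 0.2]
finger_gap: 0.153
```

```bash
python3 - <<'E'
from h import *
go([.570,-.028,.117]); st=tool()[0]; print(st["ft_torque"],st["q"])
E
```

```text
t 18.3 tcp [ 0.5711 -0.029   0.115 ] yaw -0.772 F [ 3.6 -0.6  0.2] shift [-0.014  0.001 -0.02 ]
[-0.22426182 -0.85277513  0.00859058] [-2.45444081e-01  6.49693744e-01  1.68167452e+00 -1.68190186e-03
  8.09623727e-01  2.09866291e+00]
```

It dropped into the slot: TCP z fell from 0.117 to 0.115 and the push force vanished at yaw -0.77. Next I press it home in small steps.

Emit:
move_arm(plan=[[[0,0,0,0.004,-0.004,0.005,1],[0,0,0,0.008,-0.008,0.01,1],[0,0,0,0.008,-0.008,0.015,1],[0,0,0,0.008,-0.008,0.02,1],[0,0,0,0.008,-0.008,0.025,1],[0,0,0,0.008,-0.008,0.03,1],[0,0,0,0.008,-0.008,0.03,1],[0,0,0,0.008,-0.008,0.03,1]]])

```text
t: 19.3
tcp_pos: [0.5716, -0.0282, 0.1122]
tool_rot: [0.927, -0.376, -0.0, 0.0]
force: [0.9, -1.1, 0.7]
finger_gap: 0.147
```

Emit:
move_arm(plan=[[[0,0,0,0,0,0.005,1],[0,0,0,0,0,0.01,1],[0,0,0,0,0,0.015,1],[0,0,0,0,0,0.02,1],[0,0,0,0,0,0.025,1],[0,0,0,0,0,0.03,1],[0,0,0,0,0,0.03,1],[0,0,0,0,0,0.03,1]]])

```text
t: 20.3
tcp_pos: [0.5718, -0.0283, 0.1112]
tool_rot: [0.927, -0.376, 0.0, 0.0]
force: [-3.4, -2.9, 13.2]
finger_gap: 0.152
```

Emit:
move_arm(plan=[[[0,0,0,0,0,0.005,1],[0,0,0,0,0,0.01,1],[0,0,0,0,0,0.01,1],[0,0,0,0,0,0.01,1],[0,0,0,0,0,0.01,1],[0,0,0,0,0,0.01,1],[0,0,0,0,0,0.01,1],[0,0,0,0,0,0.01,1]]])

```text
t: 21.3
tcp_pos: [0.5718, -0.0283, 0.1112]
tool_rot: [0.927, -0.376, 0.0, 0.0]
force: [-4.8, -2.1, 20.8]
finger_gap: 0.152
```

```bash
python3 - <<'E'
from h import *
import cv2
go([.5716,-.0283,.111])
s=grab("side","side2"); im=s["img"][:,:,::-1]; a=cv2.resize(im[150:230,225:325],None,fx=4,fy=4,interpolation=cv2.INTER_CUBIC)
s=grab("scene","scene2"); im=s["img"][:,:,::-1]; b=cv2.resize(im[150:230,241:341],None,fx=4,fy=4,interpolation=cv2.INTER_CUBIC)
cv2.imwrite("pics/c2.png",np.hstack([a,b]))
E
```

```text
t 21.3 tcp [ 0.5718 -0.0283  0.1112] yaw -0.771 F [-4.8 -2.1 20.8] shift [-0.001  0.001  0.002]
```

View pics/c2.png

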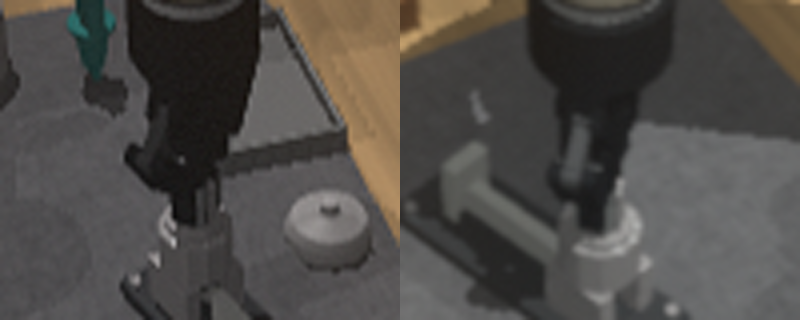

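The views show the collar seated on the rim: side crop (195,228), scene crop (605,235). The TCP stalls rigidly at z 0.1112, which is the predicted home height. Next I ease off and let go.

Emit:
move_arm(plan=[[[0,0,0,0,0,-0.01,1],[0,0,0,0,0,-0.02,1],[0,0,0,0,0,-0.02,0],[0,0,0,0,0,-0.02,0],[0,0,0,0,0,-0.02,0],[0,0,0,0,0,-0.02,0],[0,0,0,0,0,-0.02,0],[0,0,0,0,0,-0.02,0]]])

```text
t: 22.4
tcp_pos: [0.572, -0.0281, 0.1103]
tool_rot: [0.927, -0.376, -0.0, 0.0]
force: [0.4, 0.4, 0.0]
finger_gap: 0.998
```

Emit:
move_arm(plan=[[[0,0,0,0,0,0,0],[0,0,0,0,0,-0.05,0],[0,0,0,0,0,-0.2,0],[0,0,0,0,0,-0.4,0],[0,0,0,0,0,-0.6,0],[0,0,0,0,0,-0.8,0],[0,0,0,0,0,-1,0],[0,0,0,0,0,-1,0]]])

```text
t: 23.4
tcp_pos: [0.5733, -0.0284, 0.2129]
tool_rot: [0.927, -0.376, 0.003, -0.0]
force: [0.2, 0.3, -0.7]
finger_gap: 0.999
```

```bash
python3 - <<'E'
from h import *
import cv2
s=grab("wrist","w3"); go([.57,-.03,.21])
P=cloud(s).reshape(-1,3)
for c,lo,hi in(((.571,-.028),.105,.13),((.571,-.028),.0825,.09),((.602,-.132),.053,.066)):
    Q=P[(np.hypot(P[:,0]-c[0],P[:,1]-c[1])<.05)&(P[:,2]>lo)&(P[:,2]<hi)]
    if len(Q)>5: print(len(Q),np.median(Q,0),cv2.minAreaRect((Q[:,:2]*1000).astype(np.float32)),cv2.minEnclosingCircle((Q[:,:2]*1000).astype(np.float32)))
for n in("side","scene"):
    P=cloud(grab(n,n+"3",False)).reshape(-1,3); Q=P[(np.hypot(P[:,0]-.571,P[:,1]+.028)<.02)&(P[:,2]>.1)&(P[:,2]<.13)]; print(n,len(Q),np.percentile(Q[:,2],[50,90,100]))
E
```

```text
t 23.45 tcp [ 0.5725 -0.0282  0.2116] yaw -0.771 F [ 0.6  0.1 -0.6] shift [-0.006  0.03   0.016]
936 [ 0.57071042 -0.02770685  0.11673497] ((569.5935668945312, -26.700965881347656), (13.69070053100586, 24.088726043701172), 45.971736907958984) ((569.666259765625, -26.570302963256836), 13.314857482910156)
1152 [ 0.57396064 -0.0308141   0.08589657] ((571.251220703125, -28.01213264465332), (35.39271545410156, 35.30402374267578), 45.6840705871582) ((569.375, -27.96610450744629), 19.27049446105957)
814 [ 0.60225996 -0.13176163  0.05858114] ((602.0580444335938, -132.345458984375), (30.23642349243164, 12.263155937194824), 16.68132209777832) ((601.91015625, -131.74850463867188), 15.358734130859375)
side 81 [0.11242734 0.11608106 0.11768495]
scene 109 [0.11414492 0.11750302 0.11959913]
```

View pics/w3.png

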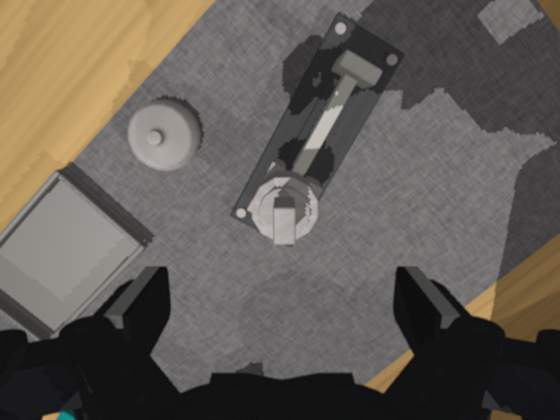

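The wrist view shows the mandrel standing free in the sleeve at (285,210) and the plate at (357,68). The head top reads 0.1167, against 0.116 expected when home. Now the wedge.

```bash
python3 - <<'E'
from h import *
go([.6115,-.1625,.20],1.871-np.pi)
for n in("scene3","side3"):
    P=cloud(np.load(n+".npz")).reshape(-1,3); Q=P[(np.hypot(P[:,0]-.605,P[:,1]+.17)<.18)&(P[:,1]<-.16)&(P[:,2]>.02)&(P[:,2]<.12)]; print(n,len(Q), Q.min(0) if len(Q) else '',Q.max(0) if len(Q) else '')
E
```

```text
t 23.55 tcp [ 0.5715 -0.028   0.21  ] yaw -0.771 F [-0.3 -0.3  0.1] shift [1.224 0.685 0.1  ]
turn z units 0.636
scene3 348 [ 0.54833732 -0.34911919  0.02040091] [ 0.59486605 -0.29986893  0.10405738]
side3 302 [ 0.54667124 -0.34396455  0.02010219] [ 0.59249717 -0.3024513   0.09919376]
```

Emit:
move_arm(plan=[[[0,0,0.05,0.1,0.06,0,1],[0,0,0.15,0.3,0.17,0,1],[0,0,0.3,0.5,0.28,0,1],[0,0,0.45,0.7,0.39,0,1],[0,0,0.6,0.9,0.5,0,1],[0,0,0.636,1,0.6,0.1,1],[0,0,0.636,1,0.6,0.1,1],[0,0,0.636,1,0.6,0.1,1]]])

```text
t: 24.55
tcp_pos: [0.6012, -0.1402, 0.1996]
tool_rot: [0.805, -0.593, -0.001, 0.0]
force: [-0.6, 0.0, 0.4]
finger_gap: -0.001
```

```bash
python3 - <<'E'
from h import *
go([.6115,-.1625,.11],1.871-np.pi)
E
```

```text
t 24.55 tcp [ 0.6012 -0.1402  0.1996] yaw -1.27 F [-0.6  0.   0.4] shift [ 0.244 -0.033  0.896]
turn z units 0.001
```

Emit:
move_arm(plan=[[[0,0,0,0.1,-0.03,0,1],[0,0,0,0.244,-0.033,0.1,1],[0,0,0,0.244,-0.033,0.3,1],[0,0,0,0.244,-0.033,0.5,1],[0,0,0,0.244,-0.033,0.7,1],[0,0,0,0.244,-0.033,0.85,1],[0,0,0,0.244,-0.033,0.9,1],[0,0,0,0.244,-0.033,0.9,1]]])

```text
t: 25.55
tcp_pos: [0.6124, -0.1634, 0.1101]
tool_rot: [0.805, -0.594, -0.0, 0.0]
force: [0.2, 0.4, -0.2]
finger_gap: -0.002
```

Emit:
move_arm(plan=[[[0,0,0,0,0,0.1,1],[0,0,0,0,0,0.25,1],[0,0,0,0,0,0.4,1],[0,0,0,0,0,0.53,1],[0,0,0,0,0,0.6,1],[0,0,0,0,0,0.62,1],[0,0,0,0,0,0.62,1],[0,0,0,0,0,0.62,1]]])

```text
t: 26.55
tcp_pos: [0.6126, -0.1634, 0.0489]
tool_rot: [0.805, -0.594, 0.001, -0.0]
force: [-0.4, -0.3, -0.3]
finger_gap: 0.0
```

```bash
python3 - <<'E'
from h import *
import cv2
go([.6115,-.1625,.048],1.871-np.pi)
s=grab("scene","scene4"); im=s["img"][:,:,::-1]; a=cv2.resize(im[130:250,190:350],None,fx=2.5,fy=2.5,interpolation=cv2.INTER_CUBIC)
s=grab("side","side4"); im=s["img"][:,:,::-1]; b=cv2.resize(im[170:290,220:380],None,fx=2.5,fy=2.5,interpolation=cv2.INTER_CUBIC)
cv2.imwrite("pics/c4.png",np.hstack([a,b]))
E
```

```text
t 26.55 tcp [ 0.6126 -0.1634  0.0489] yaw -1.271 F [-0.4 -0.3 -0.3] shift [-0.012  0.008  0.009]
turn z units -0.0
```

View pics/c4.png

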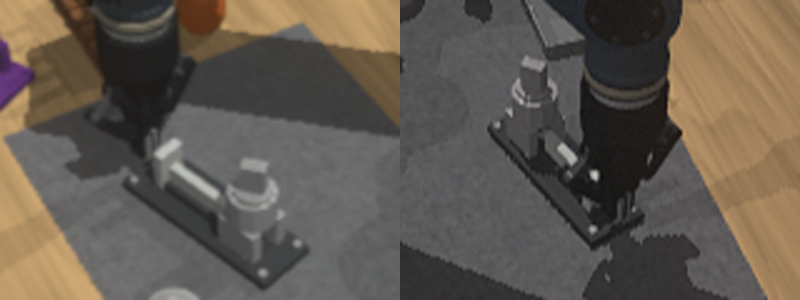

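The fingers stand behind the plate: scene crop (150,140) against the plate at (168,158). Now a slow push along tool -x.

Emit:
move_arm(plan=[[[0,0,0,-0.04,0.008,0,1],[0,0,0,-0.08,0.008,0,1],[0,0,0,-0.11,0.008,0,1],[0,0,0,-0.14,0.008,0,1],[0,0,0,-0.16,0.008,0,1],[0,0,0,-0.18,0.008,0,1],[0,0,0,-0.2,0.008,0,1],[0,0,0,-0.22,0.008,0,1]]])

```text
t: 27.65
tcp_pos: [0.6055, -0.143, 0.0485]
tool_rot: [0.805, -0.594, 0.001, 0.0]
force: [0.4, -5.0, -1.5]
finger_gap: 0.005
```

```bash
python3 - <<'E'
from h import *
go([.6126,-.1634,.048],1.871-np.pi)
E
```

```text
t 27.65 tcp [ 0.6055 -0.143   0.0485] yaw -1.271 F [ 0.4 -5.  -1.5] shift [ 0.216 -0.007  0.005]
turn z units -0.0
```

Emit:
move_arm(plan=[[[0,0,0,-0.02,0,0,1],[0,0,0,-0.04,0,0,1],[0,0,0,-0.06,0,0,1],[0,0,0,-0.08,0,0,1],[0,0,0,-0.1,0,0,1],[0,0,0,-0.12,0,0,1],[0,0,0,-0.14,0,0,1],[0,0,0,-0.16,0,0,1]]])

```text
t: 28.65
tcp_pos: [0.6006, -0.127, 0.0485]
tool_rot: [0.805, -0.594, 0.0, -0.0]
force: [2.1, -2.9, 0.7]
finger_gap: 0.001
```

```bash
python3 - <<'E'
from h import *
go([.6126,-.1634,.048],1.871-np.pi)
E
```

```text
t 28.65 tcp [ 0.6006 -0.127   0.0485] yaw -1.271 F [ 2.1 -2.9  0.7] shift [ 0.383 -0.008  0.005]
turn z units -0.0
```

Emit:
move_arm(plan=[[[0,0,0,-0.02,0,0,1],[0,0,0,-0.04,0,0,1],[0,0,0,-0.06,0,0,1],[0,0,0,-0.08,0,0,1],[0,0,0,-0.1,0,0,1],[0,0,0,-0.11,0,0,1],[0,0,0,-0.12,0,0,1],[0,0,0,-0.12,0,0,1]]])

```text
t: 29.65
tcp_pos: [0.5965, -0.1155, 0.0483]
tool_rot: [0.805, -0.593, -0.0, 0.0]
force: [1.2, -2.4, 0.7]
finger_gap: 0.001
```

Emit:
move_arm(plan=[[[0,0,0,-0.015,0,0,1],[0,0,0,-0.03,0,0,1],[0,0,0,-0.045,0,0,1],[0,0,0,-0.06,0,0,1],[0,0,0,-0.07,0,0,1],[0,0,0,-0.08,0,0,1],[0,0,0,-0.08,0,0,1],[0,0,0,-0.08,0,0,1]]])

```text
t: 30.65
tcp_pos: [0.5955, -0.1115, 0.0484]
tool_rot: [0.805, -0.593, 0.003, 0.001]
force: [0.4, -13.1, -1.6]
finger_gap: -0.002
```

```bash
python3 - <<'E'
from h import *
go([.6126,-.1634,.048],1.871-np.pi)
E
```

```text
t 30.65 tcp [ 0.5955 -0.1115  0.0484] yaw -1.269 F [  0.4 -13.1  -1.6] shift [ 0.546 -0.009  0.008]
turn z units 0.001
```

Stalled at 13 N, which looks like the hard stop. I'll back off, rise and check.

Emit:
move_arm(plan=[[[0,0,0,0.05,0,0,1],[0,0,0,0.15,0,0,1],[0,0,0,0.3,0,0,1],[0,0,0,0.4,0,-0.1,1],[0,0,0,0.4,0,-0.4,1],[0,0,0,0.4,0,-0.7,1],[0,0,0,0.4,0,-1,1],[0,0,0,0.4,0,-1,1]]])

```text
t: 31.65
tcp_pos: [0.6081, -0.1473, 0.1516]
tool_rot: [0.805, -0.594, 0.003, -0.001]
force: [-0.2, 0.1, -0.1]
finger_gap: 0.002
```

```bash
python3 - <<'E'
from h import *
import cv2
go([.6126,-.1634,.048])
c=[]
for n in("side","scene"):
    s=grab(n,n+"5"); im=s["img"][:,:,::-1]; u,v=(200,160) if n=="side" else (210,135)
    c.append(cv2.resize(im[v:v+120,u:u+160],None,fx=2.5,fy=2.5,interpolation=cv2.INTER_CUBIC))
    P=cloud(s).reshape(-1,3); Q=P[(np.hypot(P[:,0]-.571,P[:,1]+.028)<.02)&(P[:,2]>.1)&(P[:,2]<.135)]; print(n,len(Q),Q.mean(0),np.percentile(Q[:,2],[50,90,100]))
    Q=P[(np.hypot(P[:,0]-.59,P[:,1]+.1)<.06)&(P[:,1]<-.06)&(P[:,2]>.054)&(P[:,2]<.063)]; 
    if len(Q)>5: print(len(Q),cv2.minAreaRect((Q[:,:2]*1000).astype(np.float32)))
cv2.imwrite("pics/c5.png",np.hstack(c))
E
```

```text
t 31.65 tcp [ 0.6081 -0.1473  0.1516] yaw -1.271 F [-0.2  0.1 -0.1] shift [0.163 0.01  1.036]
side 98 [ 0.56893457 -0.03155788  0.11346994] [0.11536427 0.12048746 0.1216636 ]
43 ((591.1754150390625, -97.41423797607422), (29.574440002441406, 12.92043685913086), 17.95172691345215)
scene 125 [ 0.57289891 -0.02415073  0.11483962] [0.11725681 0.12257343 0.12517815]
57 ((592.435791015625, -94.58998107910156), (30.718935012817383, 12.705682754516602), 13.520217895507812)
```

View pics/c5.png

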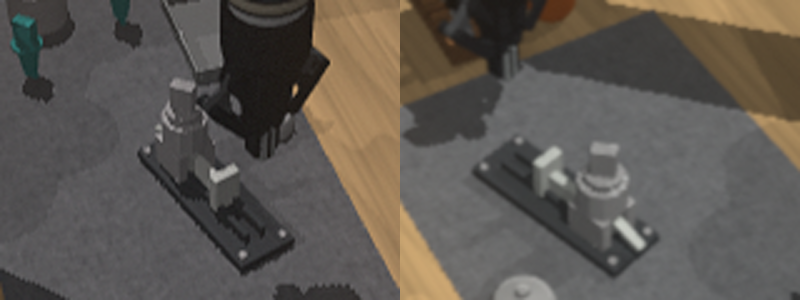

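The views show the plate driven up near the sleeve and the wedge nose out on the far side, at scene crop (628,232). The mandrel stands upright and lifted by about 5 mm, and the fingers are clear.

```bash
python3 -c "
from station import manip
print(manip.sign_off())"
```

```text
the job is handed in; nothing more can be done
None
```

The fit check is done and handed in at about 32 s of the 64 s allowed. No verdict is reported, so the result rests on my own checks.

- **Fitting:** I took the mandrel from the bench block and turned it in the sleeve under a push of about 12 N. The tang dropped in near yaw −0.77 rad, about 0.5 rad anticlockwise from the sleeve's x. I then pressed it home with about 23 N, where it stalled rigidly at the predicted height, and let go. The head top then read 0.1167 m against 0.116 m expected when home.
- **Driving the wedge:** With the closed fingers I pushed the wedge until it stalled at about 13 N, then backed off and rose clear.
- **Last checks:** Depth readings from the fixed cameras put the push plate's outer face about 77 mm from the sleeve's axis, so the wedge is about 39 mm in. Comparing plate positions before and after gave about 37 mm, a small disagreement that is still well above 31 mm. The mandrel's head rose about 4.5–5 mm, and it stands upright and untouched.
- **Bystanders:** The arm stayed clear of the blower, movement cover, tray, screwdriver rack and look-alikes on its path. I did not measure their positions again at the end.

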